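# Pop the push-latch case and put the tank wagon away

### The job

Put the little tank wagon away in the flat storage case. Press the closed lid down at its round thumb pad until the catch lets go and the lid swings up by itself, then set the tank wagon down on its wheels on the floor of the case, without dropping it. Leave the lid standing open.

Things in the scene. Friction and masses are not known exactly. Their poses are not given: they have to be found in the camera images.
- case_lid (a joint): Lid of the case, grey plate 186 x 150 x 6 mm, hinged on the far edge 69 mm above the table. 0 = shut and caught, level; negative = pressed in (stop -0.048 rad); positive = open. Pressed to about -0.036 (6 mm down at the pad, 5 to 7 N; stop at 8 mm) the catch frees it: as the finger leaves it follows with about 1 N and springs in 2 to 3 s to 1.8 rad, just past upright, top about 250 mm up.
- lid_pad (a point): Centre of the round black thumb pad (28 mm across) on top of the lid, where to press: on its mid-line, 29 mm from the free (near) edge, 155 mm from the hinge, 73 mm above the table when shut. Moves with the lid; while it is shut the axes are the case's: x from free edge to hinge, y along the hinge, z up.
- case_floor (a point): Centre of the compartment's floor, 17 mm above the table. The case is a fixed aluminium box 190 (x) x 150 (y) mm, walls 6 mm, rim 57 mm above the table. Compartment 149 (x) x 138 (y) mm, 40 mm deep, open on top once the lid is up. x points to the hinge, away from the pad; z up. The open lid rises 75 mm from this point in +x and leans away.
- tank_wagon: Model tank wagon, the one of three small wagons with a round grey barrel lying along it (others: open-topped wagon, flat-roofed box van). 84 mm long (x), 30 wide (y), 40 high (43 at the cap), 70 g. Origin: centre of the underside (wheel bottoms), z up. Barrel 29 mm thick, 70 long, axis 25.5 mm above the underside: grip across it at mid length. Stands on the table, does not roll.
Things that resemble listed ones, but are neither listed nor needed, are in the scene too. Leave any pink or purple look-alike of the tank_wagon alone.

How it is judged:
By the outcome, as a careful person would: the job done as asked, in the order asked, and still so for the second after the job is handed in, with the robot touching nothing.
It also fails if it takes over 56 s, if anything falls off the work surface, if the arm or the gripper's body presses on something with over 40 N, if the wrist force passes 120 N, or if a joint passes its speed limit or range.

### The arm

A 6-joint arm with a two-finger parallel gripper is mounted at the origin on the work surface. World frame = base frame: x ahead of the robot, y to its left, z up, the work surface at z = 0. Lengths are in m, angles in degrees, forces in N, time in s.
With the tool pointing down it reaches from about 0.35 to 0.975 m from the base axis. Payload 4.9 kg.
Tool frame: the origin (TCP) lies midway between the tips of the shut fingers; the grasp point (between the pads) lies 19 mm behind it; z points along the fingers, y is the line along which they close (so a half turn about z gives the same grasp; the last joint's range is limited). The gripper opens to 85 mm and grips with 20 to 120 N. Pads are 22 mm wide; open, the fingers measure 114 mm over their backs; the gripper's body (76 mm by 85 mm) begins 54 mm behind the grasp point. The pads swing forward as they close: fully open they stand 13 mm farther back than shut.
Start: joints at [-82.563, 3.019, 92.412, -0, 84.569, -6.818], TCP at [0.154, -0.606, 0.231] pointing down, gripper open.
Joint ranges: [-172.51, 172.51], [-57.92, 126.97], [3.15, 148.05], [-58.71, 238.71], [5.1, 150.11], [-179.66, 179.66]. Speed limits (degrees/s): [147.25, 147.25, 180, 180, 180, 180].

### API

Orientations are given as [roll, pitch, yaw] about the fixed x, y, z axes, in that order (R = Rz(yaw) Ry(pitch) Rx(roll)).
In Python, from plant import bot, viewer gives the robot as it stands. Calls block until the motion is done:
- bot.move_pose(position, orientation): joint-space move of the TCP to a pose.
- bot.line_to(position, rot=None, v=0.15, max_force=None): straight line of the TCP; rot=None keeps the orientation; v is the mean speed in m/s. With max_force (N) it stops when the force on the tool has changed by that much, and returns True; else False.
- bot.set_joints(angles): joint-space move.
- bot.set_gripper(opening, force=None): finger opening in m; force is the grip in N (None keeps the last); returns when the fingers have stopped.
- bot.wait(seconds).
- bot.inverse_kinematics(position, orientation): joint angles nearest the present ones, or None.
- viewer.camera(name): name is "scene" or "top"; returns a dict with "img" (400x640x3 uint8, red, green, blue), "range_z" (400x640 float32, m along the optical axis (not along the pixel's ray), 0 where there is no reading), "fx", "fy", "cx", "cy" (pixels), "extrinsics" (4x4, takes a point from camera to world coordinates). Camera axes: x right, y down, z forward; pixel columns grow to the right and rows downward; lengths in m; the calibration is good to about 2 mm. A picture is of the moment at which its call begins.
A pose or a line that the arm cannot do raises bot.MotionError and nothing moves.
- bot.finish_job(): hands the job in; it is judged then, once.
Readings, each from a call of its own:
- bot.read_time_s(): time.
- bot.read_joint_pos(): joint angles.
- bot.read_joint_velocities(): joint speeds.
- bot.read_tau(): joint torques, N m.
- bot.read_position(): TCP position.
- bot.read_orientation(): TCP orientation.
- bot.read_ft_force(): force on the tool from outside, world axes, zero at the start.
- bot.read_wrist_torque(): the same for the moment, N m.
- bot.read_gripper_width(): finger opening in m.
- bot.read_grip_force(): force on a finger pad.
Only numpy, scipy, OpenCV 4.12 (cv2) and the standard library are available. Lean on these libraries where they do the work, as an engineer would, in place of code of your own. Each camera call takes 0.05 s, during which the arm holds its last target. There are 200 camera calls.

## Working session

There is one attempt and no reset: what is moved stays moved. The work goes in short steps, each a Python script; the robot and the scene stay as the last script left them, time stands still between calls to the robot, and variables do not carry over. Pictures are saved under pics/ and viewed, at most 10 in all, crops included, and the job is handed in when it is done.

```bash
mkdir -p pics; cat > h.py <<'E'
import numpy as np, cv2
from plant import bot, viewer
def cam(n, save=None):
    c=viewer.camera(n)
    if save: cv2.imwrite('pics/'+save, c['img'][:,:,::-1]); np.savez('pics/'+save[:-4]+'.npz',**c)
    return c
def cloud(c):
    v,u=np.mgrid[0:400,0:640]; z=c['range_z']
    P=np.stack([(u-c['cx'])/c['fx']*z,(v-c['cy'])/c['fy']*z,z],-1)
    E=np.array(c['extrinsics']); W=P@E[:3,:3].T+E[:3,3]; W[z==0]=np.nan
    return W
E
python3 - <<'E'
from h import *
a=cam('top','top0.png');b=cam('scene','scene0.png')
print(a['extrinsics'],b['extrinsics'],a['fx'],bot.read_time_s())
E
```

```text
[[ 0.0116505  -0.99726902  0.07292987  0.39768396]
 [-0.9998438  -0.01258785 -0.01240622 -0.08087004]
 [ 0.01329037 -0.07277394 -0.99725991  1.62082425]
 [ 0.          0.          0.          1.        ]] [[ 0.70211798  0.47864437 -0.52719059  1.102581  ]
 [ 0.71195897 -0.4844044   0.50839631 -0.6400919 ]
 [-0.01203241 -0.73229226 -0.68088418  0.80514039]
 [ 0.          0.          0.          1.        ]] 519.776679786054 0.1
```

View pics/top0.png

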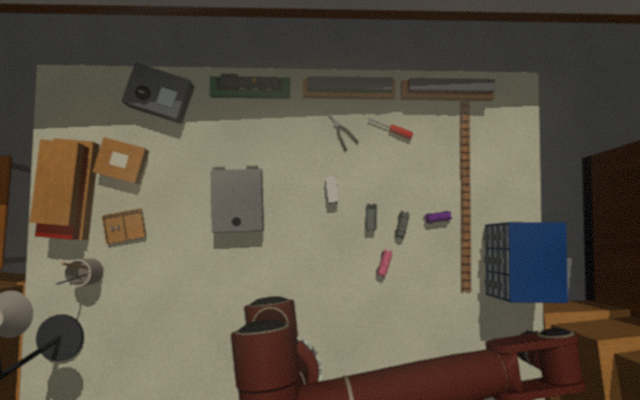

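View pics/scene0.png

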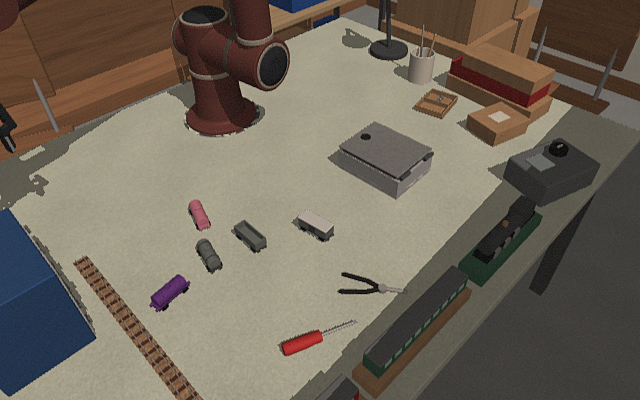

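Top view: the case with its black pad is at (237,200), pad at (236,221). The wagon candidates are the grey one at (402,224), grey open one at (371,217), white flat-roofed one at (331,190), purple one at (438,217) and pink one at (385,263). In the scene view the grey round barrel is at (208,254) and the open wagon at (250,236). The wagon at (402,224) in the top view fits, being grey with a round barrel, and I'll confirm it in a crop.

```bash
python3 - <<'E'
import numpy as np, cv2
from h import cloud
t=dict(np.load('pics/top0.npz')); s=dict(np.load('pics/scene0.npz'))
a=cv2.resize(t['img'][180:290,300:460],(800,550),interpolation=cv2.INTER_CUBIC)[:,:400]
A=cv2.resize(t['img'][180:290,350:450],None,fx=4,fy=4,interpolation=cv2.INTER_CUBIC)
B=cv2.resize(s['img'][190:300,150:250],None,fx=4,fy=4,interpolation=cv2.INTER_CUBIC)
cv2.imwrite('pics/crop1.png',np.hstack([A,B])[:,:,::-1])
for n,c,box,zr in (('top tank',t,(385,205,418,245),(.012,.06)),('scene tank',s,(188,232,228,278),(.012,.06)),('top lid',t,(200,155,275,240),(.064,.08)),('scene lid',s,(330,115,440,200),(.064,.08)),('top open',t,(360,200,382,240),(.012,.06))):
    W=cloud(c); x0,y0,x1,y1=box; P=W[y0:y1,x0:x1].reshape(-1,3); P=P[(P[:,2]>zr[0])&(P[:,2]<zr[1])]
    r=cv2.minAreaRect((P[:,:2]*1000).astype(np.float32)); print(n,len(P),r,cv2.boxPoints(r).round(0).tolist(),np.percentile(P[:,2],[5,50,95,100]).round(4))
# table level, pad
for n,c,box in (('top',t,(226,212,248,230)),('scene',s,(355,128,376,144))):
    W=cloud(c); x0,y0,x1,y1=box; g=c['img'][y0:y1,x0:x1].max(2); m=g<55
    print(n,m.sum(),np.sort(g.ravel())[[0,20,60,100,150]],np.nanmean(W[y0:y1,x0:x1][m],0))
W=cloud(t); print('table',np.nanmedian(W[240:260,400:440,2]),np.nanmedian(W[130:160,280:310,2]))
W=cloud(s); print('table',np.nanmedian(W[280:300,210:250,2]))
E
```

```text
top tank 256 ((455.12835693359375, -354.8587646484375), (30.780717849731445, 85.41608428955078), 79.21015167236328) [[410.0, -362.0], [494.0, -378.0], [500.0, -348.0], [416.0, -332.0]] [0.0155 0.0353 0.0436 0.0491]
scene tank 485 ((458.9698791503906, -358.6339416503906), (31.2032413482666, 80.01404571533203), 77.38662719726562) [[417.0, -365.0], [495.0, -383.0], [501.0, -352.0], [423.0, -335.0]] [0.0147 0.0356 0.0422 0.0448]
top lid 3108 ((523.8551635742188, 150.1636962890625), (194.70201110839844, 150.6937713623047), 2.7901437282562256) [[423.0, 221.0], [430.0, 70.0], [625.0, 80.0], [617.0, 230.0]] [0.0661 0.0716 0.0771 0.0799]
scene lid 2777 ((524.9833984375, 149.6400146484375), (198.7003173828125, 154.8450164794922), 2.4357542991638184) [[422.0, 223.0], [429.0, 68.0], [628.0, 77.0], [621.0, 231.0]] [0.0689 0.0722 0.0747 0.0778]
top open 281 ((477.71856689453125, -260.228515625), (31.72146987915039, 83.9325180053711), 88.08070373535156) [[435.0, -275.0], [519.0, -277.0], [520.0, -246.0], [436.0, -243.0]] [0.0146 0.0216 0.0379 0.0459]
top 42 [38 44 69 92 96] [0.45535934 0.14605247 0.07238618]
scene 48 [ 11  30  90 103 106] [0.45723149 0.1443355  0.0735064 ]
table -0.0009347621183272148 -0.00030108939993001016
table 0.00032694048591025426
```

View pics/crop1.png

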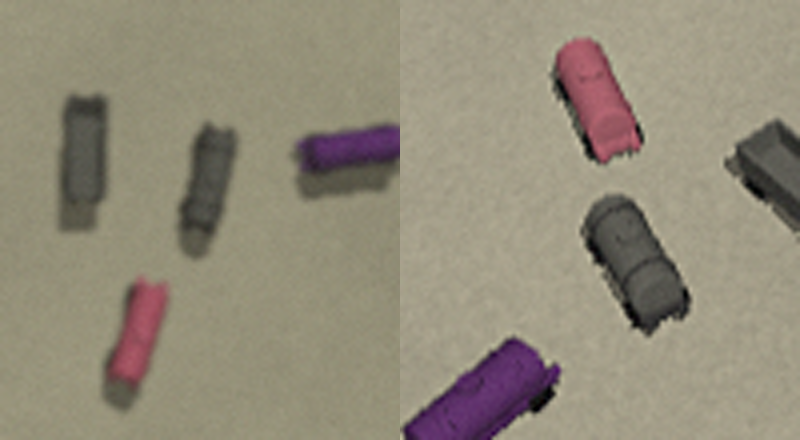

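The crop confirms it: the grey round barrel with end rings at (402,224) top and (208,254) scene is the tank wagon. Its neighbours are the open-topped wagon, the pink one and the purple one. Next I press the lid.

```bash
python3 - <<'E'
from h import *
print(bot.read_orientation())
px,py=.4563,.1452
for y in (2.6,-177.4):
    print(y,bot.inverse_kinematics([px,py,.1],[180,0,y]),bot.inverse_kinematics([.457,-.357,.1],[180,0,y-14.6]))
y=2.6
bot.set_gripper(0.0)
bot.move_pose([px,py,.12],[180,0,y]); 
bot.line_to([px,py,.085],v=.1)
print(bot.line_to([px,py,.062],v=.02,max_force=2),bot.read_position(),bot.read_ft_force(),bot.read_time_s())
E
```

```text
[-1.79892749e+02 -1.43169216e-02  1.42546179e+01]
2.6 [ 8.73742708e+00 -1.05878618e+01  1.18395955e+02 -2.54444375e-14
  7.21919068e+01  9.61374271e+01] [-4.53474711e+01  3.63141665e+00  1.04844034e+02 -2.54444375e-14
  7.15245492e+01  5.66525289e+01]
-177.4 [  8.73742708 -10.58786177 118.39595498   0.          72.19190679
 -83.86257292] [ -45.34747113    3.63141665  104.84403417    0.           71.52454918
 -123.34747113]
True [0.45615363 0.14516314 0.07038217] [0.8949538  0.41018531 1.16642787] 4.9833
```

```bash
python3 - <<'E'
from h import *
px,py=.4563,.1452
print(bot.line_to([px,py,.0650],v=.02,max_force=12),bot.read_position(),bot.read_ft_force())
bot.line_to([px-.012,py,.085],v=.08)
bot.line_to([px-.09,py-.01,.19],v=.3)
bot.move_pose([.457,-.357,.15],[180,0,-12])
bot.set_gripper(.062,30)
print(bot.read_time_s())
a=cam('top','top1.png');b=cam('scene','scene1.png')
E
```

```text
False [0.45623854 0.14517955 0.06522314] [-1.16440988 -0.93465201  3.51906759]
8.8583
```

View pics/scene1.png

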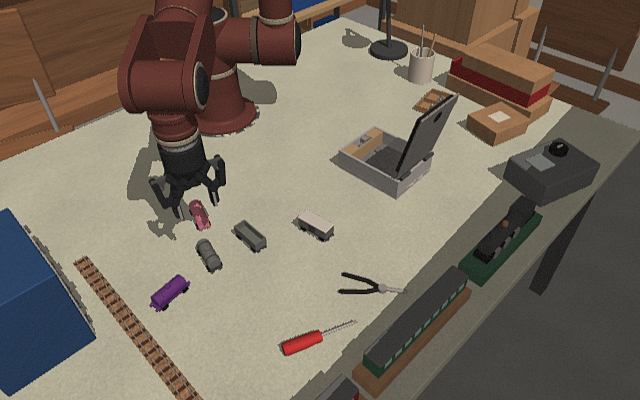

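View pics/top1.png

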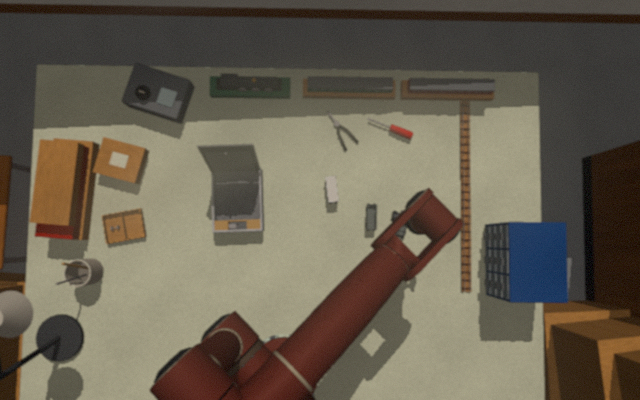

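The lid stands open: in the scene view it is at (425,135), and in the top view it leans back at (230,155). The compartment floor is at (237,198), with a latch block at the near edge (237,225). Next I measure the floor and grasp the wagon.

```bash
python3 - <<'E'
from h import *
t=dict(np.load('pics/top1.npz')); s=dict(np.load('pics/scene1.npz'))
R=np.array([[np.cos(np.radians(2.6)),-np.sin(np.radians(2.6))],[np.sin(np.radians(2.6)),np.cos(np.radians(2.6))]])
for n,c,b in (('top',t,(195,140,275,240)),('scene',s,(330,90,470,200))):
    P=cloud(c)[b[1]:b[3],b[0]:b[2]].reshape(-1,3)
    q=(P[:,:2]-[.4563,.1452])@R   # case axes from pad
    for lo,hi in ((.010,.024),(.05,.065),(.1,.3)):
        m=(P[:,2]>lo)&(P[:,2]<hi)&(abs(q[:,1])<.076)&(q[:,0]>-.035)
        print(n,lo,m.sum(),np.percentile(q[m],[2,10,90,98],axis=0).round(3).tolist())
bot.line_to([.457,-.357,.05],v=.2)
bot.line_to([.457,-.357,.007],v=.06,max_force=8)
print(bot.read_position(),bot.read_ft_force())
bot.set_gripper(0.015,30); print(bot.read_gripper_width(),bot.read_grip_force())
p=bot.read_position(); bot.line_to([p[0],p[1],.17],v=.15)
print(bot.read_position(),bot.read_gripper_width(),bot.read_grip_force(),bot.read_ft_force(),bot.read_time_s())
cam('scene','scene2.png')
c=cv2.imread('pics/scene2.png')[80:300,80:300]; cv2.imwrite('pics/crop2.png',cv2.resize(c,(550,550)))
E
```

```text
top 0.01 2067 [[-0.014, -0.062], [0.016, -0.05], [0.14, 0.058], [0.153, 0.07]]
top 0.05 646 [[-0.029, -0.073], [-0.026, -0.07], [0.108, 0.073], [0.147, 0.075]]
top 0.1 1245 [[0.158, -0.071], [0.162, -0.06], [0.193, 0.062], [0.197, 0.068]]
scene 0.01 1271 [[-0.006, -0.075], [0.009, -0.073], [0.157, 0.06], [0.161, 0.072]]
scene 0.05 879 [[-0.028, -0.075], [-0.024, -0.074], [0.158, 0.069], [0.165, 0.074]]
scene 0.1 1636 [[0.159, -0.074], [0.167, -0.069], [0.196, 0.054], [0.199, 0.07]]
[ 0.45718684 -0.35717841  0.00716868] [ 0.36664689  0.77226861 -0.39426771]
0.028078859081332234 29.688613414764404
[ 0.4567374  -0.35683043  0.16845701] 0.027852150613607855 29.579395651817322 [-0.28148853  0.34110186 -0.68975567] 12.1083
```

View pics/crop2.png

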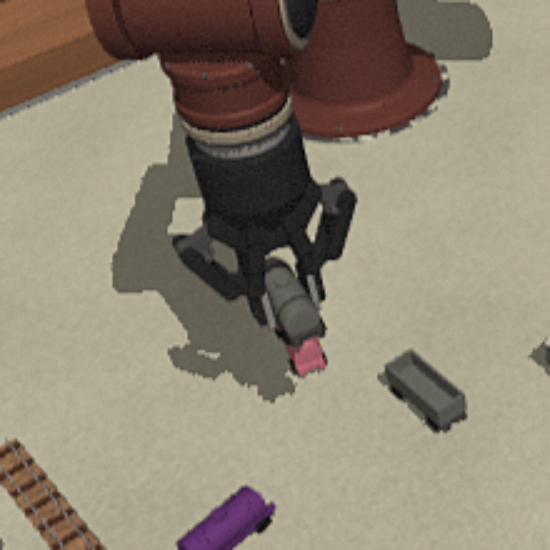

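The tank wagon is held level between the fingers (crop (295,305)), and the pink one behind it is untouched. Next I carry it to the case and set it down.

```bash
python3 - <<'E'
from h import *
th=np.radians(2.6); d=.075
x,y=.4563+d*np.cos(th),.1452+d*np.sin(th)
bot.move_pose([.45,y,.17],[180,0,2.6])
bot.line_to([x,y,.17],v=.15); bot.line_to([x,y,.045],v=.12); bot.wait(.3)
print(bot.line_to([x,y,.0225],v=.015,max_force=3),bot.read_position(),bot.read_ft_force(),bot.read_gripper_width(),bot.read_time_s())
E
```

```text
True [0.5311185  0.14859028 0.02363257] [ 0.15797407 -0.12430384  3.83250243] 0.02813132141991965 17.475
```

```bash
python3 - <<'E'
from h import *
p=bot.read_position()
bot.set_gripper(.055); bot.wait(.2)
bot.line_to([p[0],p[1],.09],v=.06); bot.line_to([p[0]-.06,p[1],.2],v=.2)
bot.move_pose([.42,-.2,.25],[180,0,2.6]); print(bot.read_time_s(),bot.read_ft_force())
a=cam('top');b=cam('scene')
P=cloud(a)[150:240,200:270].reshape(-1,3); q=P[:,:2]-p[:2]
m=(P[:,2]>.03)&(P[:,2]<.07)&(abs(q)<[.06,.035]).all(1); print(np.percentile(P[m],[2,50,98],axis=0).round(3))
A=cv2.resize(a['img'][130:250,190:290],(400,480),interpolation=2);B=cv2.resize(b['img'][85:205,330:430],(400,480),interpolation=2)
cv2.imwrite('pics/end.png',np.hstack([A,B])[:,:,::-1])
E
```

```text
21.4333 [ 0.27595436  0.00047858 -0.38371255]
[[0.491 0.135 0.031]
 [0.529 0.148 0.052]
 [0.568 0.164 0.064]]
```

View pics/end.png

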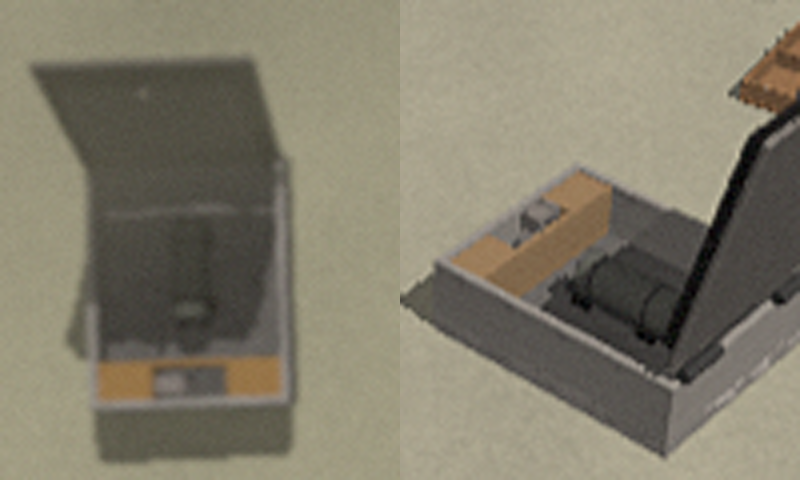

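The wagon stands upright on the floor of the case (right crop (635,295), left crop (190,290)), and the lid is open. The arm is clear of everything.

```bash
python3 -c "
from plant import bot
print(bot.finish_job())"
```

```text
the job is handed in; nothing more can be done
None
```

The job is handed in at about 21 s: the lid was pressed open and left standing, and the tank wagon is on its wheels on the case floor with the arm clear.

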